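# Snap the lid of the wide specimen jar home in the herbarium

## Robot

A 6-joint arm with a two-finger parallel gripper is mounted at the origin on the work surface. World frame = base frame: x ahead of the robot, y to its left, z up, the work surface at z = 0. Lengths are in m, angles in degrees, forces in N, time in s.
With the tool pointing down it reaches from about 0.4 to 0.825 m from the base axis. Payload 7 kg.
Tool frame: the origin (TCP) lies midway between the tips of the shut fingers; the grasp point (between the pads) lies 19 mm behind it; z points along the fingers, y is the line along which they close (so a half turn about z gives the same grasp; the last joint's range is limited). The gripper opens to 88 mm and grips with 3 to 60 N. Pads are 19 mm wide; open, the fingers measure 130 mm over their backs; the gripper's body (78 mm by 193 mm) begins 47 mm behind the grasp point.
Start: joints at [-51.274, 20.546, 0.682, 0, -70.136, -16.507], TCP at [0.255, -0.625, 0.227] pointing down, gripper open.
Joint ranges: [-176.03, 176.03], [-82.01, 121.73], [-58.28, 71.71], [-173.87, 95.51], [-174.79, -0.11], [-173.66, 173.66]. Speed limits (degrees/s): [136.94, 136.94, 172.46, 180, 180, 180].

## Interface

Orientations are given as [roll, pitch, yaw] about the fixed x, y, z axes, in that order (R = Rz(yaw) Ry(pitch) Rx(roll)).
In Python, from plant import r gives the robot as it stands.
- The arm moves only by the tool drive_tool, never from a script. Its argument "commands" is a list of rows, each an object of numbers: "hand": the closure, from 0 (fully open) to 1 (shut); "tx", "ty", "tz": the shift along the world's x, y, z scaled (see below); "turn": the turn about the world's z scaled (see below). A call has 1 to 10 rows; each row is the pose to reach, as a shift and turn from the pose commanded when the call began; what a row does not reach only later rows make up. The controller multiplies each number of a shift by 0.6 m and each number of a turn by 90 degrees. A row lasts 1/10 s, in which the tool goes at most 50 mm and 8.59 degrees, less where a joint would pass 70% of its speed; a pose out of reach is approached as far as the arm can. A call with a number of a shift or a turn outside -1 to 1 is refused whole. A call with a gripper value outside its range is refused whole. The fingers move at their own pace and stop on an object; "grip_force" is the grip in N (left out, the last holds). Time passes only in rows, so rows that repeat a pose let the fingers close. It gives the time, the measured TCP pose, the force, the opening and the grip force at its end, in the units of the state.
- r.get_state(): the state, without advancing time (a new reading comes with each control period).
- r.capture(name): name is "scene" or "top"; returns a dict with "frame" (384x512x3 uint8, red, green, blue), "fx", "fy", "cx", "cy" (pixels), "world_from_camera" (4x4, takes a point from camera to world coordinates). Camera axes: x right, y down, z forward; pixel columns grow to the right and rows downward; lengths in m; the calibration is good to about 2 mm. A picture is of the moment at which its call begins. There is no depth.
- r.close_job(): hands the job in; it is judged then, once.
Trained networks look in the newest picture that a camera, given by its name, has taken for a name from the list of things; names that differ only in an ending like _2 or _b are one class to them, and where a whole thing is asked for, a point or a joint stands for the part that bears it (a point fixed in the world has none). Each returns a list of dicts, best first, with "score" (0 to 1); they miss things now and then, are a little off and sometimes report something else, mostly with a low value. They report only what shows in the picture. A call takes as long as a camera call. They do not tell look-alikes from the thing itself.
- r.trace(label, camera): "pixels" (384x512 bool, what is visible of it) and "extent" ([left, top, right, bottom] in pixels, round what is visible of it).
The state is a dict: "time_s": time; "joints": joint angles; "qd": joint speeds; "joint_torque": joint torques, N m; "tcp_pos": TCP position; "eef_rot": TCP orientation; "contact_force": force on the tool from outside, world axes, zero at the start; "moment": the same for the moment, N m; "gripper_width": finger opening in m; "gripper_force": force on a finger pad.
Only numpy, scipy, OpenCV 4.12 (cv2) and the standard library are available. Lean on these libraries where they do the work, as an engineer would, in place of code of your own. Each camera call takes 0.05 s, during which the arm holds its last target. There are 200 camera calls.

## Task

The lid of the wide, low seed jar is still standing up proud of the glass. Pick up the seating tool by its handle, press its flat foot squarely onto the middle of that lid until the lid clicks fully home (use the tool, not the fingers, on the lid), then stand the tool upright again on its round cork pad and let go.

Things in the scene. Friction and masses are not known exactly. Their poses are not given: they have to be found in the camera images.
- seater_mid (a point): Seating tool, loose, 0.25 kg, upright on the cork pad: round wooden handle 28 mm in diameter, 68 mm long, on a flat round steel foot 56 mm in diameter, 12 mm thick; 80 mm tall in all. (The rubber stamp with an oblong wooden foot is not it.) The point is on its axis, half-way up: 40 mm above the foot's underside, 40 mm below the top; grip there or up to 10 mm higher. z runs up the handle.
- lid_top (a point): Centre of the top face of the wide, low jar's lid; moves with the lid. The lid: flat grey plastic disc, 84 mm in diameter, 14 mm thick; the glass jar: 80 mm in diameter, fixed to the bench, its black rubber neck showing while the lid is up. The top face is 82 mm above the bench when up, 72 mm when home. The two taller, slim jars (54 mm lids, 92 mm tall) are already shut. z is up.
- lid (a joint): How far the lid has been pressed down, in m: 0 = standing proud, 0.010 = fully home. It is a snap fit: it resists with up to about 9 N during the first 5 mm, then clicks down by itself to 10 mm, against a hard stop, and stays there.
- pad: Round cork pad, 130 mm in diameter and 5 mm thick, fixed to the bench; the origin is the centre of its underside, on the bench. The tool starts on it.
Mind the look-alikes: they are no part of the job. What is shaped like the part that bears seater_mid but blue is not meant.

How it is judged:
By the outcome, as a careful person would: the job done as asked, in the order asked, and still so for the second after the job is handed in, with the robot touching nothing.
It also fails if it takes over 59 s, if anything falls off the work surface, if the arm or the gripper's body presses on something with over 40 N, if the wrist force passes 120 N, or if a joint passes its speed limit or range.

## Working session

There is one attempt and no reset: what is moved stays moved. The work goes in short steps, Python scripts to look and compute and a tool call to move; the robot and the scene stay as the last step left them, time stands still between calls to the robot, and variables do not carry over. Pictures are saved under pics/ and viewed, at most 10 in all, crops included, and the job is handed in when it is done.

Besides the shell and the picture viewer there is one more tool, called after "Emit:" by a JSON object that holds its "name" and its "arguments", one argument or row to a line. drive_tool: Moves the arm, as the interface text tells. Its arguments: {"type":"object","properties":{"commands":{"type":"array"},"grip_force":{"type":"number"}},"required":["commands"]}

```bash
mkdir -p pics
cat > h.py <<'E'
import numpy as np, cv2
from plant import r
def ray(c,u,v):
    T=np.array(c["world_from_camera"]); d=T[:3,:3]@np.array([(u-c["cx"])/c["fx"],(v-c["cy"])/c["fy"],1]); return T[:3,3],d
def atz(c,u,v,z):
    o,d=ray(c,u,v); return o+d*(z-o[2])/d[2]
def proj(c,p):
    T=np.array(c["world_from_camera"]); q=T[:3,:3].T@(np.array(p)-T[:3,3]); return q[0]/q[2]*c["fx"]+c["cx"],q[1]/q[2]*c["fy"]+c["cy"]
def tri(obs):
    A=np.zeros((3,3));b=np.zeros(3)
    for c,u,v in obs:
        o,d=ray(c,u,v);d=d/np.linalg.norm(d);M=np.eye(3)-np.outer(d,d);A+=M;b+=M@o
    return np.linalg.solve(A,b)
E
cat > a.py <<'E'
from h import *
s=r.get_state();print(s["time_s"],s["tcp_pos"],s["eef_rot"],s["gripper_width"],s["contact_force"])
ims=[]
for n in("scene","top"):
    c=r.capture(n);ims.append(cv2.resize(c["frame"][:,:,::-1],None,fx=.78,fy=.78));print(n,np.round(c["world_from_camera"],3).tolist(),c["fx"])
    cv2.imwrite(f"pics/raw_{n}.png",c["frame"][:,:,::-1])
    for l in("seater_mid","lid_top","pad"):
        for t in r.trace(l,n)[:4]: 
            ys,xs=np.nonzero(t["pixels"]);print(l,round(t["score"],2),t["extent"],len(xs))
cv2.imwrite("pics/a.png",np.hstack(ims))
E
python3 a.py
```

```text
0.0 [ 0.25504854 -0.62444098  0.22562893] [ 1.79906312e+02 -7.15963470e-03 -1.57787701e+02] 0.08744997358191299 [-0.38865867  0.02968303 -0.29428999]
scene [[-0.149, 0.72, -0.678, 1.087], [0.989, 0.114, -0.097, 0.072], [0.008, -0.685, -0.729, 0.748], [0.0, 0.0, 0.0, 1.0]] 381.4069288490238
seater_mid 0.92 [183.6, 189.4, 203.2, 218.6] 508
seater_mid 0.68 [186.2, 232.5, 207.6, 266.6] 627
seater_mid 0.64 [178.8, 153.0, 201.6, 186.0] 452
lid_top 0.96 [287.7, 196.7, 325.4, 228.4] 853
pad 0.55 [160.7, 199.0, 210.9, 235.5] 1028
top [[0.004, -0.988, 0.155, 0.354], [-1.0, -0.008, -0.02, -0.0], [0.021, -0.154, -0.988, 0.961], [0.0, 0.0, 0.0, 1.0]] 449.61120647038445
seater_mid 0.95 [325.2, 201.8, 353.1, 231.7] 592
seater_mid 0.75 [343.6, 260.9, 374.8, 292.0] 642
seater_mid 0.62 [300.1, 140.0, 327.7, 163.4] 563
lid_top 0.55 [174.1, 182.3, 221.0, 223.2] 1357
pad 0.78 [316.0, 184.7, 373.4, 246.3] 2182
```

View pics/a.png

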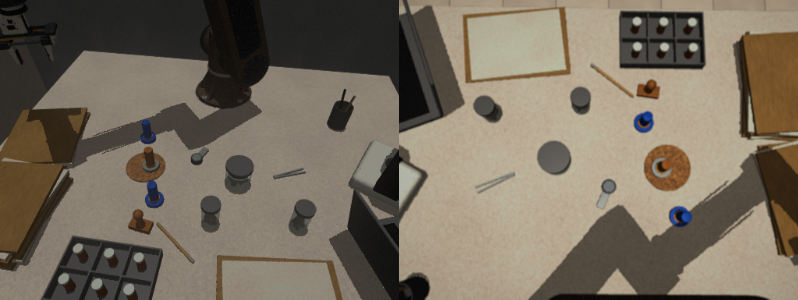

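The left half is the scene view and the right half the top view. Seating tool candidates:
- Wooden handle on the cork pad: scene (193,204), top (339,217).
- Two blue copies: scene (197,249) and (190,170).
- Oblong-foot rubber stamp: scene (180,282).

The wooden one on the pad fits the description. The wide lid is at scene (306,213) and top (198,202). I'll confirm with a crop.

```bash
cat > b.py <<'E'
from h import *
C={};out=[]
for n in("scene","top"):
    c=C[n]=r.capture(n);im=c["frame"][:,:,::-1].copy()
    x0,y0=(160,140) if n=="scene" else (160,160)
    x0,y0,w,h=(155,180,180,70) if n=="scene" else (165,175,215,84)
    k=cv2.resize(im[y0:y0+h,x0:x0+w],(780,int(780*h/w)),interpolation=cv2.INTER_CUBIC);out.append(k[:290])
    for l in("seater_mid","lid_top","pad"):
        t=r.trace(l,n)[0];m=t["pixels"].astype(np.uint8);cs=max(cv2.findContours(m,0,2)[0],key=cv2.contourArea)
        ys,xs=np.nonzero(m);C[n,l]=(xs.mean(),ys.mean());print(n,l,t["extent"],C[n,l],cv2.fitEllipse(cv2.convexHull(cs)))
for l in("seater_mid","lid_top","pad"):
    print(l,tri([(C[n],*C[n,l]) for n in("scene","top")]),[atz(C[n],*C[n,l],{"seater_mid":.045,"lid_top":.08,"pad":.005}[l]) for n in("scene","top")])
cv2.imwrite("pics/b.png",np.vstack(out))
E
python3 b.py
```

```text
scene seater_mid [180.5, 152.8, 200.1, 183.5] (np.float64(188.8491484184915), np.float64(171.0778588807786)) ((188.5897979736328, 169.8551483154297), (21.542423248291016, 31.15057945251465), 171.47813415527344)
scene lid_top [289.7, 195.3, 323.7, 227.4] (np.float64(306.6306620209059), np.float64(212.90243902439025)) ((306.6611328125, 212.9847869873047), (29.45743751525879, 36.88594436645508), 103.8264389038086)
scene pad [161.4, 199.5, 209.4, 234.4] (np.float64(184.04545454545453), np.float64(215.82692307692307)) ((186.1392059326172, 213.95901489257812), (38.11137390136719, 51.12873077392578), 79.75631713867188)
top seater_mid [301.9, 140.2, 328.0, 167.3] (np.float64(313.74506283662475), np.float64(155.87073608617595)) ((313.7583923339844, 155.6641845703125), (24.666017532348633, 29.090272903442383), 35.36177444458008)
top lid_top [176.5, 181.9, 223.4, 220.5] (np.float64(197.92475386779185), np.float64(200.5618846694796)) ((197.8974609375, 200.5021209716797), (42.219818115234375, 42.55389404296875), 83.90401458740234)
top pad [318.0, 183.6, 373.9, 246.2] (np.float64(345.4083837510804), np.float64(214.41227312013828)) ((343.69525146484375, 214.3320770263672), (59.37688446044922, 61.379676818847656), 135.57044982910156)
seater_mid [ 0.54786036 -0.13217761  0.22692762] [array([ 0.35971303, -0.23101438,  0.045     ]), array([ 0.58967601, -0.14084118,  0.045     ])]
lid_top [0.48823181 0.09526341 0.07619235] [array([0.49175831, 0.09429419, 0.08      ]), array([0.48760458, 0.09569962, 0.08      ])]
pad [ 0.47313336 -0.21741581 -0.00856544] [array([ 0.48410936, -0.21340241,  0.005     ]), array([ 0.47124343, -0.21323431,  0.005     ])]
```

View pics/b.png

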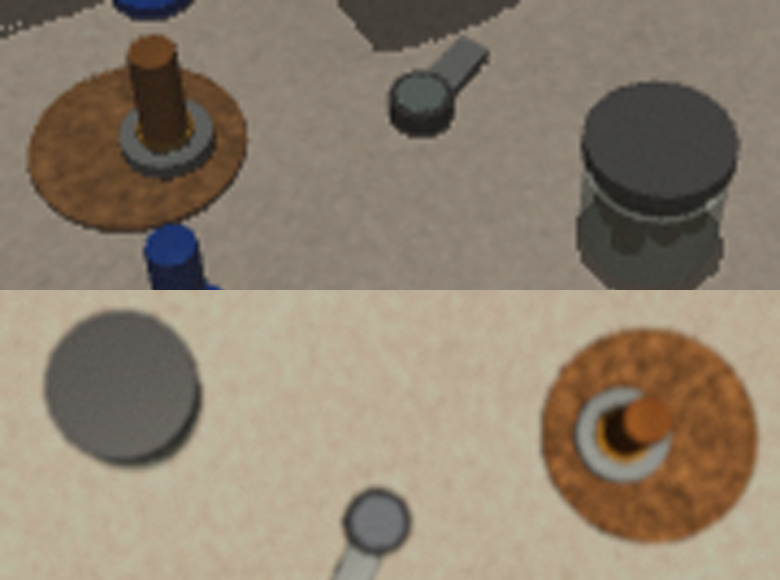

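The crop confirms it: wooden handle with a round grey foot on the cork pad, and the wide lid standing proud on its jar. I'll triangulate the ellipse centres from both views.

```bash
cat > c.py <<'E'
from h import *
S=r.capture("scene");T=r.capture("top")
for n,a,b,z in(("htop",(189.9,191.4),(342.4,211.0),.085),("foot top",(193.2,210.1),(336.3,214.3),.017),("lid",(306.9,212.1),(198,201.3),.082),("pad",(186.3,213.9),(343.7,214.5),.005)):
    print(n,tri([(S,*a),(T,*b)]).round(4),atz(S,*a,z).round(4),atz(T,*b,z).round(4))
E
python3 c.py
```

```text
htop [ 0.4687 -0.1911  0.0823] [ 0.4711 -0.191   0.085 ] [ 0.4682 -0.1896  0.085 ]
foot top [ 0.4701 -0.1917  0.0153] [ 0.4715 -0.1912  0.017 ] [ 0.4699 -0.1911  0.017 ]
lid [0.4866 0.0953 0.0772] [0.491  0.0947 0.082 ] [0.4858 0.0953 0.082 ]
pad [ 0.4719 -0.2114 -0.0011] [ 0.4769 -0.2096  0.005 ] [ 0.471  -0.2095  0.005 ]
```

Emit:
{"name": "drive_tool", "arguments": {
  "commands": [
    {"hand": 0, "tx": 0.358, "ty": 0.722, "tz": -0.13},
    {"hand": 0, "tx": 0.358, "ty": 0.722, "tz": -0.13},
    {"hand": 0, "tx": 0.358, "ty": 0.722, "tz": -0.13},
    {"hand": 0, "tx": 0.358, "ty": 0.722, "tz": -0.13},
    {"hand": 0, "tx": 0.358, "ty": 0.722, "tz": -0.13},
    {"hand": 0, "tx": 0.358, "ty": 0.722, "tz": -0.13},
    {"hand": 0, "tx": 0.358, "ty": 0.722, "tz": -0.13},
    {"hand": 0, "tx": 0.358, "ty": 0.722, "tz": -0.13},
    {"hand": 0, "tx": 0.358, "ty": 0.722, "tz": -0.13},
    {"hand": 0, "tx": 0.358, "ty": 0.722, "tz": -0.13}
  ],
  "grip_force": 30
}}

```text
invalid input
```

Emit:
{"name": "drive_tool", "arguments": {
  "commands": [
    {"hand": 0, "tx": 0, "ty": 0, "tz": 0},
    {"hand": 0, "tx": 0, "ty": 0, "tz": 0},
    {"hand": 0, "tx": 0, "ty": 0, "tz": 0},
    {"hand": 0, "tx": 0, "ty": 0, "tz": 0},
    {"hand": 0, "tx": 0, "ty": 0, "tz": 0}
  ]
}}

```text
invalid input
```

Emit:
{"name": "drive_tool", "arguments": {
  "commands": [
    {"hand": 0, "tx": 0.358, "ty": 0.722, "tz": -0.13, "turn": 0},
    {"hand": 0, "tx": 0.358, "ty": 0.722, "tz": -0.13, "turn": 0},
    {"hand": 0, "tx": 0.358, "ty": 0.722, "tz": -0.13, "turn": 0},
    {"hand": 0, "tx": 0.358, "ty": 0.722, "tz": -0.13, "turn": 0},
    {"hand": 0, "tx": 0.358, "ty": 0.722, "tz": -0.13, "turn": 0},
    {"hand": 0, "tx": 0.358, "ty": 0.722, "tz": -0.13, "turn": 0},
    {"hand": 0, "tx": 0.358, "ty": 0.722, "tz": -0.13, "turn": 0},
    {"hand": 0, "tx": 0.358, "ty": 0.722, "tz": -0.13, "turn": 0},
    {"hand": 0, "tx": 0.358, "ty": 0.722, "tz": -0.13, "turn": 0},
    {"hand": 0, "tx": 0.358, "ty": 0.722, "tz": -0.13, "turn": 0}
  ],
  "grip_force": 30
}}

```text
time_s: 1.9
tcp_pos: [0.4709, -0.1893, 0.1486]
eef_rot: [-180.0, 0.0, -157.7]
contact_force: [1.6, -0.0, 0.2]
gripper_width: 0.0875
gripper_force: 0.0
```

Run:
```python
from h import *
print(r.get_state()["tcp_pos"])
o=[]
for n,(x,y,w,h) in(("scene",(140,110,120,130)),("top",(280,150,120,130))):
    c=r.capture(n);o.append(cv2.resize(c["frame"][y:y+h,x:x+w,::-1],None,fx=3.2,fy=3.2))
cv2.imwrite("pics/d.png",np.hstack(o))
```

```text
[ 0.47092092 -0.18933023  0.1486236 ]
```

View pics/d.png

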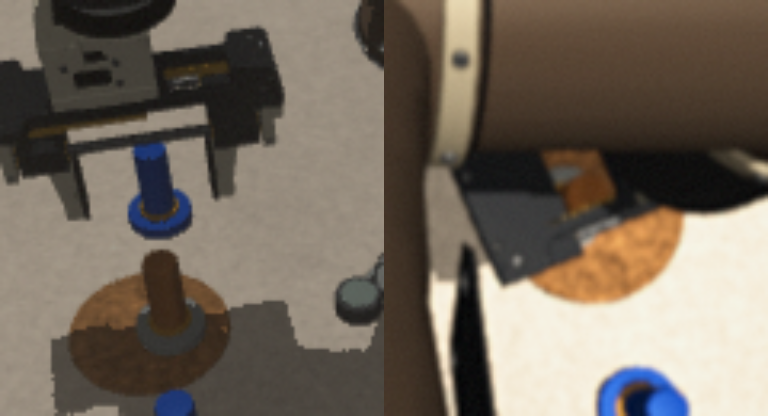

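Left, scene view: the open fingers straddle the wooden handle's line, with tips at crop (75,215) and (222,195) and the handle top at (162,258). Descending.

Emit:
{"name": "drive_tool", "arguments": {
  "commands": [
    {"hand": 0, "tx": -0.001, "ty": -0.002, "tz": -0.05, "turn": 0},
    {"hand": 0, "tx": -0.001, "ty": -0.002, "tz": -0.1, "turn": 0},
    {"hand": 0, "tx": -0.001, "ty": -0.002, "tz": -0.14, "turn": 0},
    {"hand": 0, "tx": -0.001, "ty": -0.002, "tz": -0.17, "turn": 0},
    {"hand": 0, "tx": -0.001, "ty": -0.002, "tz": -0.196, "turn": 0},
    {"hand": 0, "tx": -0.001, "ty": -0.002, "tz": -0.196, "turn": 0},
    {"hand": 0, "tx": -0.001, "ty": -0.002, "tz": -0.196, "turn": 0}
  ]
}}

```text
time_s: 2.7
tcp_pos: [0.4695, -0.1932, 0.0313]
eef_rot: [-180.0, -0.0, -157.8]
contact_force: [-0.3, -0.3, 0.2]
gripper_width: 0.0877
gripper_force: 0.0
```

Emit:
{"name": "drive_tool", "arguments": {
  "commands": [
    {"hand": 1, "tx": 0, "ty": 0, "tz": 0, "turn": 0},
    {"hand": 1, "tx": 0, "ty": 0, "tz": 0, "turn": 0},
    {"hand": 1, "tx": 0, "ty": 0, "tz": 0, "turn": 0},
    {"hand": 1, "tx": 0, "ty": 0, "tz": 0, "turn": 0},
    {"hand": 1, "tx": 0, "ty": 0, "tz": 0, "turn": 0},
    {"hand": 1, "tx": 0, "ty": 0, "tz": 0, "turn": 0},
    {"hand": 1, "tx": 0, "ty": 0, "tz": 0, "turn": 0},
    {"hand": 1, "tx": 0, "ty": 0, "tz": 0, "turn": 0},
    {"hand": 1, "tx": 0, "ty": 0, "tz": 0, "turn": 0},
    {"hand": 1, "tx": 0, "ty": 0, "tz": 0, "turn": 0}
  ],
  "grip_force": 40
}}

```text
time_s: 3.7
tcp_pos: [0.4694, -0.1928, 0.0309]
eef_rot: [180.0, -0.0, -157.8]
contact_force: [0.2, 0.1, -1.2]
gripper_width: 0.0274
gripper_force: 40.0
```

Emit:
{"name": "drive_tool", "arguments": {
  "commands": [
    {"hand": 1, "tx": 0, "ty": 0, "tz": 0.03, "turn": 0},
    {"hand": 1, "tx": 0, "ty": 0, "tz": 0.08, "turn": 0},
    {"hand": 1, "tx": 0, "ty": 0, "tz": 0.15, "turn": 0},
    {"hand": 1, "tx": 0, "ty": 0, "tz": 0.2, "turn": 0},
    {"hand": 1, "tx": 0, "ty": 0, "tz": 0.2, "turn": 0}
  ]
}}

```text
time_s: 4.2
tcp_pos: [0.4718, -0.1932, 0.1551]
eef_rot: [-179.8, 0.4, -157.7]
contact_force: [1.4, 0.6, -3.4]
gripper_width: 0.0275
gripper_force: 40.0
```

Emit:
{"name": "drive_tool", "arguments": {
  "commands": [
    {"hand": 1, "tx": 0.005, "ty": 0.05, "tz": 0, "turn": 0},
    {"hand": 1, "tx": 0.01, "ty": 0.12, "tz": 0, "turn": 0},
    {"hand": 1, "tx": 0.015, "ty": 0.19, "tz": 0, "turn": 0},
    {"hand": 1, "tx": 0.02, "ty": 0.26, "tz": 0, "turn": 0},
    {"hand": 1, "tx": 0.025, "ty": 0.33, "tz": 0, "turn": 0},
    {"hand": 1, "tx": 0.03, "ty": 0.4, "tz": 0, "turn": 0},
    {"hand": 1, "tx": 0.031, "ty": 0.45, "tz": 0, "turn": 0},
    {"hand": 1, "tx": 0.031, "ty": 0.48, "tz": 0, "turn": 0},
    {"hand": 1, "tx": 0.031, "ty": 0.48, "tz": 0, "turn": 0},
    {"hand": 1, "tx": 0.031, "ty": 0.48, "tz": 0, "turn": 0}
  ]
}}

```text
time_s: 5.2
tcp_pos: [0.4871, 0.095, 0.1498]
eef_rot: [-180.0, -0.1, -157.7]
contact_force: [-0.1, -0.5, -2.7]
gripper_width: 0.0274
gripper_force: 40.0
```

```bash
cat > e.py <<'E'
import sys
from h import *
s=r.get_state();print(s["time_s"],s["tcp_pos"],s["gripper_width"],s["contact_force"],s["moment"])
o=[]
for n,(x,y,w,h) in(("scene",(240,110,120,130)),("top",(140,140,120,130))):
    c=r.capture(n);o.append(cv2.resize(c["frame"][y:y+h,x:x+w,::-1],None,fx=3.2,fy=3.2))
    t=r.trace("seater_mid",n)[:3]
    print(n,[(q["score"],q["extent"]) for q in t],"tcp",proj(c,s["tcp_pos"]), [(q["score"],q["extent"]) for q in r.trace("lid_top",n)[:1]])
cv2.imwrite(sys.argv[1],np.hstack(o))
E
python3 e.py pics/e.png
```

```text
5.2 [0.48714601 0.09500257 0.14980254] 0.02742874014137474 [-0.12567329 -0.45737993 -2.66947289] [-0.03811014  0.04861311 -0.03261685]
scene [(0.91, [184.7, 230.0, 205.2, 266.5]), (0.76, [181.1, 153.0, 198.8, 185.7]), (0.72, [297.3, 174.3, 322.3, 205.6])] tcp (np.float64(310.08248635199374), np.float64(190.51627816848983)) [(0.58, [290.9, 201.5, 325.6, 229.8])]
top [(0.68, [345.3, 260.7, 373.7, 290.6]), (0.61, [299.7, 140.9, 326.4, 166.1]), (0.57, [191.1, 203.0, 208.8, 214.3])] tcp (np.float64(194.26204473593145), np.float64(195.03969319102615)) [(0.91, [185.1, 202.5, 221.9, 221.9])]
```

View pics/e.png

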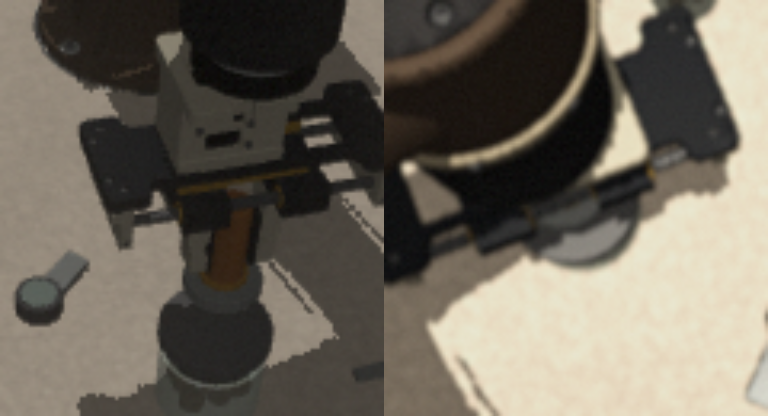

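The tool hangs upright over the wide lid: foot at scene crop (225,285), lid at (215,335). I'll lower it to just above the lid and check.

Emit:
{"name": "drive_tool", "arguments": {
  "commands": [
    {"hand": 1, "tx": 0.001, "ty": 0, "tz": -0.02, "turn": 0},
    {"hand": 1, "tx": 0.001, "ty": 0, "tz": -0.04, "turn": 0},
    {"hand": 1, "tx": 0.001, "ty": 0, "tz": -0.058, "turn": 0},
    {"hand": 1, "tx": 0.001, "ty": 0, "tz": -0.058, "turn": 0},
    {"hand": 1, "tx": 0.001, "ty": 0, "tz": -0.058, "turn": 0}
  ]
}}

```text
time_s: 6.0
tcp_pos: [0.4885, 0.095, 0.1156]
eef_rot: [-180.0, -0.1, -157.8]
contact_force: [0.0, 0.7, -2.8]
gripper_width: 0.0274
gripper_force: 40.0
```

```bash
sed -i 's/(240,110,120,130)/(275,160,65,75)/;s/(140,140,120,130)/(165,170,65,75)/;s/fx=3.2,fy=3.2/fx=6,fy=6,interpolation=2/' e.py; python3 e.py pics/f.png
```

```text
6.0 [0.48845432 0.09496321 0.11563258] 0.027354472572714165 [ 0.02413558  0.68901114 -2.78952534] [ 0.04499328 -0.01053552  0.00212511]
scene [(0.83, [186.7, 231.1, 205.4, 267.9]), (0.65, [177.3, 153.1, 204.2, 186.8]), (0.55, [297.5, 179.9, 321.0, 217.6])] tcp (np.float64(308.5083894105548), np.float64(201.49670148145918)) [(0.93, [290.4, 201.2, 326.7, 230.1])]
top [(0.93, [345.5, 259.6, 376.9, 292.0]), (0.64, [191.6, 204.9, 208.6, 213.8]), (0.6, [300.1, 142.0, 327.3, 167.8])] tcp (np.float64(196.34391187048914), np.float64(197.29252645939877)) [(0.83, [184.9, 201.5, 221.7, 221.8])]
```

View pics/f.png

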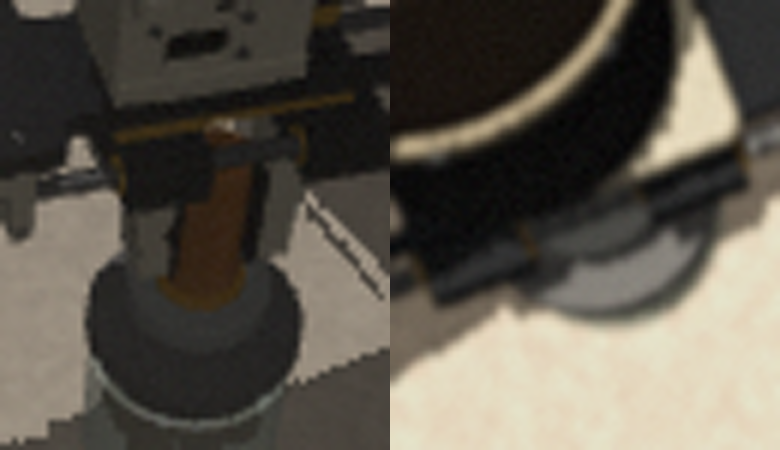

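The foot is centred on the lid to within 2 mm: foot x 127–270, lid x 87–302 in the scene crop. Pressing slowly.

Emit:
{"name": "drive_tool", "arguments": {
  "commands": [
    {"hand": 1, "tx": 0, "ty": 0, "tz": -0.006, "turn": 0},
    {"hand": 1, "tx": 0, "ty": 0, "tz": -0.011, "turn": 0},
    {"hand": 1, "tx": 0, "ty": 0, "tz": -0.014, "turn": 0},
    {"hand": 1, "tx": 0, "ty": 0, "tz": -0.017, "turn": 0},
    {"hand": 1, "tx": 0, "ty": 0, "tz": -0.017, "turn": 0},
    {"hand": 1, "tx": 0, "ty": 0, "tz": -0.017, "turn": 0}
  ],
  "grip_force": 60
}}

```text
time_s: 6.9
tcp_pos: [0.4885, 0.0951, 0.106]
eef_rot: [-180.0, -0.0, -157.8]
contact_force: [-1.8, -0.3, 1.0]
gripper_width: 0.0272
gripper_force: 60.0
```

Contact has started: the net force went from −2.7 to +1.0 N. Continuing.

Emit:
{"name": "drive_tool", "arguments": {
  "commands": [
    {"hand": 1, "tx": 0, "ty": 0, "tz": -0.003, "turn": 0},
    {"hand": 1, "tx": 0, "ty": 0, "tz": -0.006, "turn": 0},
    {"hand": 1, "tx": 0, "ty": 0, "tz": -0.008, "turn": 0},
    {"hand": 1, "tx": 0, "ty": 0, "tz": -0.008, "turn": 0},
    {"hand": 1, "tx": 0, "ty": 0, "tz": -0.008, "turn": 0}
  ]
}}

```text
time_s: 7.4
tcp_pos: [0.4887, 0.0951, 0.101]
eef_rot: [-180.0, -0.0, -157.8]
contact_force: [0.6, -1.4, -3.2]
gripper_width: 0.0273
gripper_force: 60.0
```

The force has dropped back, so the lid has probably clicked. I'll push on to feel the hard stop.

Emit:
{"name": "drive_tool", "arguments": {
  "commands": [
    {"hand": 1, "tx": 0, "ty": 0, "tz": -0.003, "turn": 0},
    {"hand": 1, "tx": 0, "ty": 0, "tz": -0.005, "turn": 0},
    {"hand": 1, "tx": 0, "ty": 0, "tz": -0.007, "turn": 0},
    {"hand": 1, "tx": 0, "ty": 0, "tz": -0.007, "turn": 0}
  ]
}}

```text
time_s: 7.8
tcp_pos: [0.4888, 0.0951, 0.0978]
eef_rot: [-180.0, 0.0, -157.8]
contact_force: [-3.7, 0.1, 6.3]
gripper_width: 0.0274
gripper_force: 60.0
```

Emit:
{"name": "drive_tool", "arguments": {
  "commands": [
    {"hand": 1, "tx": 0, "ty": 0, "tz": -0.001, "turn": 0},
    {"hand": 1, "tx": 0, "ty": 0, "tz": -0.001, "turn": 0},
    {"hand": 1, "tx": 0, "ty": 0, "tz": -0.001, "turn": 0}
  ]
}}

```text
time_s: 8.1
tcp_pos: [0.4889, 0.0952, 0.0977]
eef_rot: [-180.0, 0.1, -157.7]
contact_force: [-5.2, -0.0, 12.4]
gripper_width: 0.0273
gripper_force: 60.0
```

Emit:
{"name": "drive_tool", "arguments": {
  "commands": [
    {"hand": 1, "tx": 0, "ty": 0, "tz": 0.01, "turn": 0},
    {"hand": 1, "tx": 0, "ty": 0, "tz": 0.03, "turn": 0},
    {"hand": 1, "tx": 0, "ty": 0, "tz": 0.06, "turn": 0},
    {"hand": 1, "tx": 0, "ty": 0, "tz": 0.1, "turn": 0},
    {"hand": 1, "tx": 0, "ty": 0, "tz": 0.1, "turn": 0}
  ]
}}

```text
time_s: 8.6
tcp_pos: [0.4907, 0.096, 0.16]
eef_rot: [180.0, 0.3, -157.7]
contact_force: [1.1, 1.0, -2.7]
gripper_width: 0.0269
gripper_force: 60.0
```

Emit:
{"name": "drive_tool", "arguments": {
  "commands": [
    {"hand": 1, "tx": 0, "ty": -0.05, "tz": 0, "turn": 0},
    {"hand": 1, "tx": -0.01, "ty": -0.12, "tz": 0, "turn": 0},
    {"hand": 1, "tx": -0.012, "ty": -0.19, "tz": 0, "turn": 0},
    {"hand": 1, "tx": -0.016, "ty": -0.26, "tz": 0, "turn": 0},
    {"hand": 1, "tx": -0.02, "ty": -0.33, "tz": 0, "turn": 0},
    {"hand": 1, "tx": -0.024, "ty": -0.4, "tz": 0, "turn": 0},
    {"hand": 1, "tx": -0.026, "ty": -0.46, "tz": 0, "turn": 0},
    {"hand": 1, "tx": -0.026, "ty": -0.503, "tz": 0, "turn": 0},
    {"hand": 1, "tx": -0.026, "ty": -0.503, "tz": 0, "turn": 0},
    {"hand": 1, "tx": -0.026, "ty": -0.503, "tz": 0, "turn": 0}
  ]
}}

```text
time_s: 9.6
tcp_pos: [0.4725, -0.2071, 0.1558]
eef_rot: [180.0, -0.0, -157.9]
contact_force: [-0.9, -0.1, -2.1]
gripper_width: 0.027
gripper_force: 60.0
```

Run:
```python
from h import *
s=r.get_state();print(s["time_s"],s["tcp_pos"],s["eef_rot"],s["gripper_width"],s["contact_force"])
o=[]
for n,(x,y,w,h) in(("scene",(140,130,200,110)),("top",(155,150,200,110))):
    c=r.capture(n);o.append(cv2.resize(c["frame"][y:y+h,x:x+w,::-1],None,fx=2.6,fy=2.6,interpolation=2))
    for l in("lid_top","seater_mid"): print(n,l,[(q["score"],q["extent"]) for q in r.trace(l,n)[:3]])
    print([proj(c,p) for p in([.488,.095,.082],[.488,.095,.072])])
cv2.imwrite("pics/g.png",np.vstack(o))
```

```text
9.6 [ 0.47252009 -0.2071348   0.15583994] [ 1.79962890e+02 -3.74053980e-02 -1.57896754e+02] 0.026984501982443877 [-0.86119545 -0.07022079 -2.08486975]
scene lid_top [(0.79, [290.1, 203.4, 325.4, 230.6])]
scene seater_mid [(0.92, [187.8, 231.0, 206.0, 266.6]), (0.74, [169.6, 151.1, 193.0, 186.3]), (0.55, [191.4, 168.1, 199.8, 180.7])]
[(np.float64(307.1257263085356), np.float64(211.17393662465838)), (np.float64(306.72076181529246), np.float64(213.99026474894697))]
top lid_top [(0.56, [176.0, 186.5, 209.1, 226.6])]
top seater_mid [(0.77, [345.7, 259.8, 373.4, 290.4]), (0.73, [178.0, 185.6, 207.4, 221.9])]
[(np.float64(198.17792586633584), np.float64(200.21354269007304)), (np.float64(198.7042042225766), np.float64(200.97352892370063))]
```

View pics/g.png

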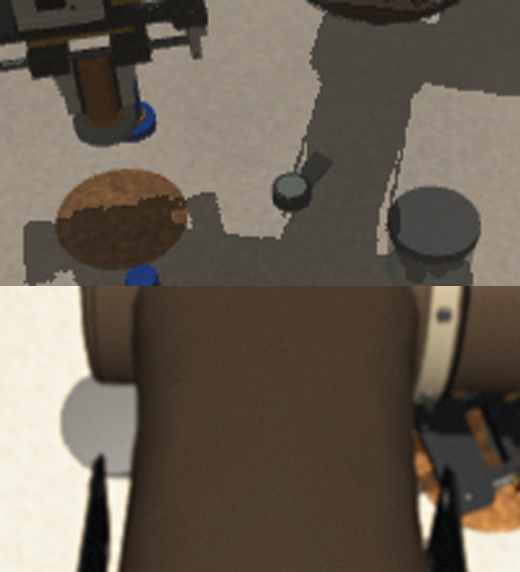

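The lid is down about 3 px at scene (307,216) with no proud neck showing, and the stop was felt at the expected height. The tool hangs upright over the pad at crop (102,120). Lowering it now.

Emit:
{"name": "drive_tool", "arguments": {
  "commands": [
    {"hand": 1, "tx": 0.002, "ty": -0.003, "tz": -0.05, "turn": 0},
    {"hand": 1, "tx": 0.002, "ty": -0.003, "tz": -0.1, "turn": 0},
    {"hand": 1, "tx": 0.002, "ty": -0.003, "tz": -0.15, "turn": 0},
    {"hand": 1, "tx": 0.002, "ty": -0.003, "tz": -0.18, "turn": 0},
    {"hand": 1, "tx": 0.002, "ty": -0.003, "tz": -0.19, "turn": 0},
    {"hand": 1, "tx": 0.002, "ty": -0.003, "tz": -0.197, "turn": 0},
    {"hand": 1, "tx": 0.002, "ty": -0.003, "tz": -0.202, "turn": 0},
    {"hand": 1, "tx": 0.002, "ty": -0.003, "tz": -0.205, "turn": 0},
    {"hand": 1, "tx": 0.002, "ty": -0.003, "tz": -0.205, "turn": 0},
    {"hand": 1, "tx": 0.002, "ty": -0.003, "tz": -0.205, "turn": 0}
  ],
  "grip_force": 30
}}

```text
time_s: 10.9
tcp_pos: [0.4746, -0.2085, 0.0339]
eef_rot: [-180.0, 0.1, -157.8]
contact_force: [-0.0, -0.8, -1.5]
gripper_width: 0.0278
gripper_force: 30.0
```

Emit:
{"name": "drive_tool", "arguments": {
  "commands": [
    {"hand": 1, "tx": 0, "ty": 0, "tz": -0.002, "turn": 0},
    {"hand": 1, "tx": 0, "ty": 0, "tz": -0.004, "turn": 0},
    {"hand": 1, "tx": 0, "ty": 0, "tz": -0.005, "turn": 0},
    {"hand": 1, "tx": 0, "ty": 0, "tz": -0.005, "turn": 0},
    {"hand": 1, "tx": 0, "ty": 0, "tz": -0.005, "turn": 0}
  ]
}}

```text
time_s: 11.4
tcp_pos: [0.4744, -0.2085, 0.0309]
eef_rot: [-180.0, 0.0, -157.8]
contact_force: [-3.1, 2.9, 6.9]
gripper_width: 0.0275
gripper_force: 30.0
```

It is seated on the pad. Releasing, then retreating upward.

Emit:
{"name": "drive_tool", "arguments": {
  "commands": [
    {"hand": 1, "tx": 0, "ty": 0, "tz": 0.001, "turn": 0},
    {"hand": 0, "tx": 0, "ty": 0, "tz": 0.001, "turn": 0},
    {"hand": 0, "tx": 0, "ty": 0, "tz": 0.001, "turn": 0},
    {"hand": 0, "tx": 0, "ty": 0, "tz": 0.001, "turn": 0},
    {"hand": 0, "tx": 0, "ty": 0, "tz": 0.001, "turn": 0},
    {"hand": 0, "tx": 0, "ty": 0, "tz": 0.001, "turn": 0},
    {"hand": 0, "tx": 0, "ty": 0, "tz": 0.001, "turn": 0},
    {"hand": 0, "tx": 0, "ty": 0, "tz": 0.001, "turn": 0},
    {"hand": 0, "tx": 0, "ty": 0, "tz": 0.001, "turn": 0},
    {"hand": 0, "tx": 0, "ty": 0, "tz": 0.001, "turn": 0}
  ]
}}

```text
time_s: 12.4
tcp_pos: [0.4743, -0.2085, 0.031]
eef_rot: [-180.0, 0.0, -157.8]
contact_force: [-0.5, -0.3, 0.6]
gripper_width: 0.0864
gripper_force: 0.0
```

Emit:
{"name": "drive_tool", "arguments": {
  "commands": [
    {"hand": 0, "tx": 0, "ty": 0, "tz": 0.03, "turn": 0},
    {"hand": 0, "tx": 0, "ty": 0, "tz": 0.08, "turn": 0},
    {"hand": 0, "tx": 0, "ty": 0, "tz": 0.14, "turn": 0},
    {"hand": 0, "tx": 0, "ty": 0, "tz": 0.2, "turn": 0},
    {"hand": 0, "tx": 0, "ty": 0, "tz": 0.26, "turn": 0},
    {"hand": 0, "tx": 0, "ty": 0, "tz": 0.3, "turn": 0},
    {"hand": 0, "tx": 0, "ty": 0, "tz": 0.3, "turn": 0},
    {"hand": 0, "tx": 0, "ty": 0, "tz": 0.3, "turn": 0}
  ]
}}

```text
time_s: 13.2
tcp_pos: [0.4742, -0.2083, 0.2112]
eef_rot: [-180.0, 0.1, -157.8]
contact_force: [-0.3, 0.0, -1.1]
gripper_width: 0.0876
gripper_force: 0.0
```

Run:
```python
from h import *
s=r.get_state();print(s["time_s"],s["tcp_pos"],s["gripper_width"],s["contact_force"])
c=r.capture("scene");cv2.imwrite("pics/i.png",cv2.resize(c["frame"][120:280,140:340,::-1],None,fx=3.5,fy=3.5,interpolation=2))
```

```text
13.2 [ 0.47423028 -0.20832138  0.21122932] 0.08760185139790334 [-0.27091555  0.01844838 -1.13260222]
```

View pics/i.png

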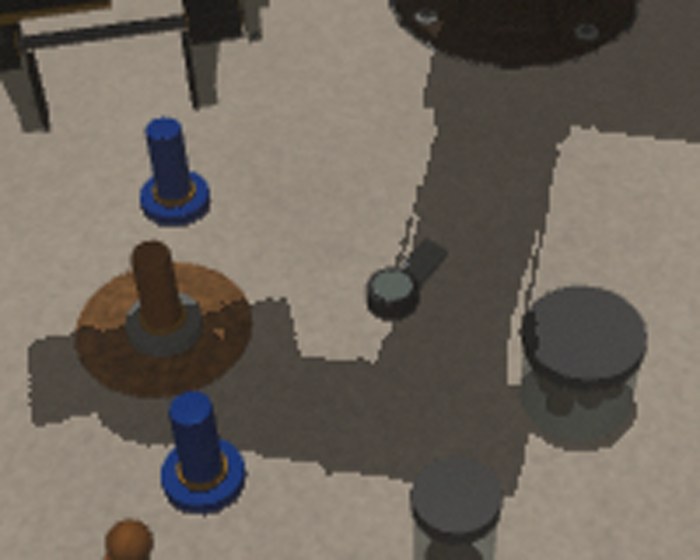

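The tool stands upright at the pad's centre, crop (160,320). The lid sits flush on its jar at (585,335), and the gripper is clear.

```bash
python3 -c "
from plant import r
print(r.close_job())"
```

```text
the job is handed in; nothing more can be done
None
```

The job is handed in at about 13 s of the 59 s allowed: the lid clicked home under the seating tool's foot, and the tool was stood upright near the middle of the cork pad and released, with the gripper well clear; I don't have the judge's result.

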